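Unhook the hanging bin and collect the finished part from the tape machine

ROBOT

A 6-joint arm with a two-finger parallel gripper is mounted at the origin on the work surface. World frame = base frame: x ahead of the robot, y to its left, z up, the work surface at z = 0. Lengths are in m, angles in rad, forces in N, time in s.
With the tool pointing down it reaches from about 0.275 to 0.875 m from the base axis. Payload 12.5 kg.
Tool frame: the origin (TCP) lies at the very end of the fingers, on their centre line; the grasp point (between the pads) lies 19 mm behind it; z points along the fingers, y is the direction in which the jaws open and shut (so a half turn about z gives the same grasp; the last joint's range is limited). The gripper opens to 85 mm and grips with 20 to 120 N. Pads are 22 mm wide; open, the fingers measure 114 mm over their backs; the gripper's body (76 mm by 85 mm) begins 54 mm behind the grasp point. The pads swing forward as they close: fully open they stand 13 mm farther back than shut.
Start: joints at [-1.329, 0.351, 1.652, -0, 1.139, -0.085], TCP at [0.177, -0.521, 0.21] pointing down, gripper open.
Joint ranges: [-2.75, 2.75], [-0.79, 2.1], [0.01, 2.65], [-1.57, 4.71], [0.07, 3.14], [-2.87, 2.87]. Speed limits (rad/s): [2.22, 2.22, 2.79, 3.14, 3.14, 3.14].

INTERFACE

Orientations are given as [roll, pitch, yaw] about the fixed x, y, z axes, in that order (R = Rz(yaw) Ry(pitch) Rx(roll)).
In Python, from bench import observe, capture, camera_model, hand_in, cut_out gives the robot as it stands.
- The arm moves only by the tool jog_arm, never from a script. Its argument "series" is a list of rows, each a list of 3 entries, a list of its own where there are three numbers: the closure in counts, from 0 (fully open) to 255 (shut), then the shift along the world's x, y, z in m, then the turn, a rotation vector about the world's x, y, z in rad. In form: [[claw, [tx, ty, tz], [ax, ay, az]], ...]. A call has 1 to 12 rows; each row shifts and turns the commanded pose from where the row before left it; what a row does not reach is not made up. A row lasts 1/8 s, in which the tool goes at most 62.5 mm and 10.7 degrees, less where a joint would pass 70% of its speed; a pose out of reach is approached as far as the arm can. A call with a gripper value outside its range is refused whole. The fingers move at their own pace and stop on an object; "force" is the grip in N (left out, the last holds). Time passes only in rows, so rows that do not move let the fingers close. It gives the time, the measured TCP pose, the force and the opening at its end, in the units of the state.
- observe(): the state, without advancing time (a new reading comes with each control period).
- capture(name): name is "side" or "top"; returns (picture, depth): 480x640x3 uint8, red, green, blue; 480x640 float32, m along the optical axis (not along the pixel's ray), 0 where there is no reading.
- camera_model(name): a dict with "vfov" (degrees; the focal length in pixels is half the picture's height over the tangent of half this angle, whatever the lens; pixels are square), "cx", "cy" (the principal point, pixels), "position" and "rotation" of the camera in the world. Camera axes: x right, y up, looking along -z (the intrinsics and any distortion apply to the point x, -y, -z); pixel columns grow to the right and rows downward; lengths in m; the calibration is good to about 2 mm. A picture is of the moment at which its call begins. camera_model takes no time and is no camera call.
- hand_in(): hands the job in, once; it reports no verdict.
Trained networks look in the newest picture that a camera, given by its name, has taken for a name from the list of things; names that differ only in an ending like _2 or _b are one class to them, and where a whole thing is asked for, a point or a joint stands for the part that bears it (a point fixed in the world has none). Each returns a list of dicts, best first, with "conf" (0 to 1); they miss things now and then, are a little off and sometimes report something else, mostly with a low value. They report only what shows in the picture. A call takes as long as a camera call. They do not tell look-alikes from the thing itself.
- cut_out(camera, name): "region" (480x640 bool, what is visible of it) and "extent" ([centre column, centre row, width, height] in pixels, round what is visible of it).
The state is a dict: "clock": time; "joints": joint angles; "joint_velocities": joint speeds; "joint_torque": joint torques, N m; "position": TCP position; "tool_rot": TCP orientation; "wrist_force": force on the tool from outside, world axes, zero at the start; "torque": the same for the moment, N m; "gripper_width": finger opening in m.
Only numpy, scipy, OpenCV 4.12 (cv2) and the standard library are available. Lean on these libraries where they do the work, as an engineer would, in place of code of your own. Each camera call takes 0.05 s, during which the arm holds its last target.

TASK

Lift the blue bin up and off the rail it hangs on and stand it upright on the bench close under the open end of the tape machine's catch tray, setting it down rather than dropping it. Then push the pink finished part along the tray, without picking it up, so that it falls off the open end into the bin. Leave the bin standing there with the part in it, and do not disturb the tape reel or the jar.

Things in the scene. Friction and masses are not known exactly. Their poses are not given: they have to be found in the camera images.
- bin: Blue open plastic bin, 115 (x) x 150 (y) x 65 mm high, walls and floor 5 mm, 250 g. Origin: centre of its underside, z up through its open top, x towards its back wall. Behind the back wall a blue lip, 80 mm along y, hooks over the rail (see bin_handle). At the start it hangs from the rail, its underside 85 mm above the bench, and must rise more than 17 mm to come free.
- bin_handle (a point): Centre of the bin's black handle plate: 12 (x) x 70 (y) mm, 91 to 128 mm above the bin's underside, 60 mm behind (+x of) the bin's origin; axes as the bin's. Under it the blue lip: a plate 85 to 91 mm up, x = 52 to 72 mm, its tongue behind the rail reaching down to 68 mm above the underside. Nothing stands above or beside the plate.
- rack: Fixed stand: a steel bar 6 (x) x 320 (y) x 20 mm, its top 170 mm above the bench, a second bar below (95 to 115 mm) for the bin's back to lean on, posts with black caps (176 mm high) at both ends just behind the bar. Origin: on the bench under the bar's middle; y along the bar, x away from the bin. The bin hangs on the -x side, within 50 mm of the bar's middle.
- machine: Fixed tape machine with a catch tray, a raised steel channel. Origin: on the bench under the middle of the tray's open end; y along the tray towards the cabinet, x across it, z up. White cabinet 200 mm wide (x), y = 260 to 420 mm, 270 mm high, a reel on it up to 385 mm. Below the tray it is free but for a 30 mm post at y = 200 to 230 mm.
- tray_mouth (a point): Middle of the edge of the tray floor at the tray's open end (no wall), on its upper side, 100 mm above the machine's origin; axes as the machine's. The floor is flat, 5 mm thick (underside 95 mm above the bench), 260 mm long (to y = 260 mm), 86 mm wide inside; side walls 4 mm thick, rising 20 mm above the floor.
- part: Finished part: pink moulded plastic bracket, 48 (x) x 72 (y) x 36 mm high, 80 g, with a full-height wall at each y end. Origin: its centre, 18 mm above the tray floor. It lies loose in the tray, its centre 55 to 110 mm from the open end, its y axis roughly along the tray.
- reel: Bystander: teal and white tape reel lying flat on the bench, diameter 100 mm, 50 mm high. Origin: centre of its underside.
- jar: Bystander: white jar with a green lid, diameter 70 mm, 90 mm high. Origin: centre of its underside.
Things that resemble listed ones, but are neither listed nor needed, are in the scene too. Of the things shaped like the part, the pink one is meant.

How it is judged:
On the way:
1. the bin is off the rail and stands upright and still on the bench by the open end of the tray, the pink part still lying in the tray (height (world z) of bin below 0.01 m and angle between bin's own z axis and vertical below 0.12 rad and horizontal distance between bin and tray_mouth below 0.13 m and linear speed of bin below 0.03 m/s and height (world z) of part above 0.1 m), for 0.2 s.
At the end, for the whole second after the job is handed in: The bin stands upright (within 0.12 rad) and still on the bench, its centre within 130 mm (horizontally) of the middle of the tray's open end, and the pink part rests inside it, its centre within the bin's walls and below its rim (65 mm) (height (world z) of bin below 0.01 m and angle between bin's own z axis and vertical below 0.12 rad and horizontal distance between bin and tray_mouth below 0.13 m and linear speed of each of bin, part below 0.03 m/s and x of part in the frame of bin between -0.056 and 0.056 m and y of part in the frame of bin between -0.073 and 0.073 m and z of part in the frame of bin below 0.065 m); the robot touches nothing.
It fails at once if the pink part is picked up instead of pushed (its centre rises above 170 mm, 52 mm higher than it lay) (height (world z) of part above 0.17 m).
It fails at once if the bin is dropped (it moves faster than 0.8 m/s while the fingers do not touch it) (linear speed of bin above 0.8 m/s and contact force between bin and the fingers below 0.1 N).
It fails at once if the reel or the jar is moved by more than 40 mm (distance of any of reel, jar from where it was at the start of the episode above 0.04 m).
It also fails if it takes over 48 s, if anything falls off the work surface, if the arm or the gripper's body presses on something with over 40 N, if the wrist force passes 120 N, or if a joint passes its speed limit or range.

## Working session

There is one attempt and no reset: what is moved stays moved. The work goes in short steps, Python scripts to look and compute and a tool call to move; the robot and the scene stay as the last step left them, time stands still between calls to the robot, and variables do not carry over. Pictures are saved under pics/ and viewed, and the job is handed in when it is done.

Besides the shell and the picture viewer there is one more tool, called after "Request:" by a JSON object that holds its "op" and its "data", one argument or row to a line. jog_arm: Moves the arm, as the interface text tells. Its arguments: {"type":"object","properties":{"series":{"type":"array"},"force":{"type":"number"}},"required":["series"]}

```bash
mkdir -p pics
cat > h.py <<'E'
import numpy as np, cv2
from bench import observe, capture, camera_model, hand_in, cut_out
def save(n,p): cv2.imwrite('pics/'+n,cv2.cvtColor(p,cv2.COLOR_RGB2BGR))
E
python3 - <<'E'
from h import *
for n in ("side","top"):
    p,d=capture(n); save(n+'0.png',p); np.save(n+'0.npy',d); np.save(n+'p0.npy',p)
    print(n,camera_model(n), (d==0).mean())
print(observe())
E
```

```text
side {'vfov': 49.93586742330764, 'cx': 326.1538555816981, 'cy': 241.30074262503507, 'position': array([0.32286872, 0.76270404, 0.90578571]), 'rotation': array([ 0.80127368,  0.01140136, -2.81965637])} 0.0040625
top {'vfov': 57.28140887324628, 'cx': 321.77499175899374, 'cy': 241.38862345026922, 'position': array([0.51937982, 0.01527063, 0.99195095]), 'rotation': array([ 0.07757502,  0.00181533, -1.54851777])} 0.004117838541666667
{'clock': 0.1, 'joints': array([-1.32860425e+00,  3.51177762e-01,  1.65236044e+00, -6.58023417e-06,
        1.13915311e+00, -8.46298692e-02]), 'joint_velocities': array([-0.00149175, -0.00225454, -0.00150878, -0.00049066,  0.00064441,
       -0.00153056]), 'joint_torque': array([ 7.21670676e-04, -5.06834757e+01, -2.91876125e+01, -1.11088880e-04,
        2.62114663e-03, -1.39374004e-05]), 'position': array([ 0.17649532, -0.52055733,  0.20931467]), 'tool_rot': array([-3.14049742e+00, -8.69163375e-05,  3.26824653e-01]), 'wrist_force': array([-0.09593095,  0.35960187, -0.92911851]), 'torque': array([-0.03022875, -0.00247576,  0.0470259 ]), 'gripper_width': 0.08547326168249884}
```

View pics/side0.png

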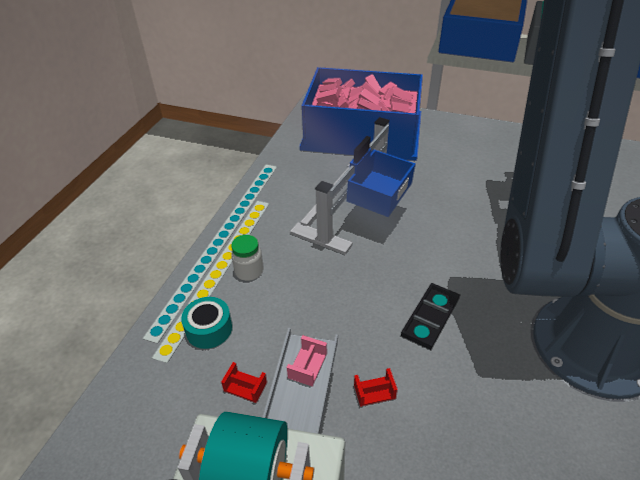

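View pics/top0.png

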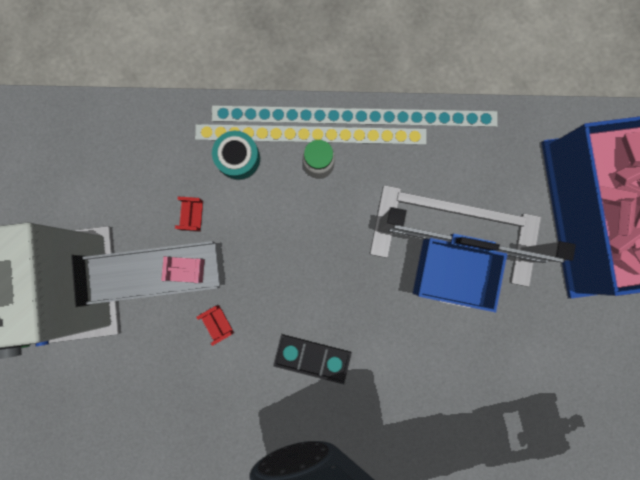

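The top view shows the blue bin hanging at (460,272) with its black handle at (477,243). The pink part lies in the tray at (183,269), and the tray's open end is at x≈217. The look-alikes are:
- the big blue crate of pink parts at (600,210)
- the red brackets at (190,214) and (215,325)
- the blue bin on the far shelf, side view (480,25)

I choose the hanging bin and the pink bracket in the tray.

```bash
cat >> h.py <<'E'
from scipy.spatial.transform import Rotation as R
def cloud(n,d):
    m=camera_model(n); f=240/np.tan(np.radians(m['vfov'])/2)
    v,u=np.mgrid[0:480,0:640]
    c=np.stack([(u-m['cx'])/f*d,-(v-m['cy'])/f*d,-d],-1)
    return c@R.from_euler('xyz',m['rotation']).as_matrix().T+m['position']
def rect(P):
    (c,s,a)=cv2.minAreaRect(P[:,:2].astype(np.float32)*1000); return np.round(c,1),np.round(s,1),round(a,1)
E
python3 - <<'E'
from h import *
for n in ("top","side"):
    d=np.load(n+'0.npy'); p=np.load(n+'p0.npy'); P=cloud(n,d); P[d==0]=np.nan
    print(n,'bench z', [np.round(P[v,u],4) for u,v in ([(300,200),(150,400),(400,350)] if n=='top' else [(300,280),(400,260),(120,400)])])
    for name in ("bin","bin_handle","machine","part","reel","jar","rack"):
        for r in cut_out(n,name)[:3]:
            Q=P[r['region']]; Q=Q[np.isfinite(Q[:,2])]
            if len(Q)<10: continue
            print(n,name,round(r['conf'],2),np.round(r['extent']),'med',np.round(np.median(Q,0),3),'z',np.round(np.percentile(Q[:,2],[2,50,98]),3),rect(Q))
E
```

```text
top bench z [array([ 0.6903,  0.0706, -0.0017]), array([0.2375, 0.3894, 0.    ]), array([ 0.3585, -0.1602,  0.0005])]
top bin 0.64 [460. 274.  97.  75.] med [ 0.534 -0.261  0.09 ] z [0.083 0.09  0.213] (array([ 541.4, -285.1]), array([211. , 159.1]), 79.7)
top bin_handle 0.98 [458. 273.  97.  81.] med [ 0.534 -0.261  0.09 ] z [0.084 0.09  0.213] (array([ 540.8, -284.5]), array([210. , 157.5]), 79.7)
top machine 0.82 [108. 288. 217. 134.] med [0.5   0.486 0.162] z [0.019 0.162 0.272] (array([504.8, 467.4]), array([245.5, 479.3]), 9.7)
top part 0.81 [216. 324.  38.  37.] med [0.408 0.246 0.01 ] z [0.    0.01  0.038] (array([404.9, 250.4]), array([73.9, 55.4]), 31.3)
top part 0.65 [187. 214.  31.  38.] med [0.649 0.314 0.011] z [0.003 0.011 0.039] (array([649.9, 318.8]), array([53. , 72.3]), 87.1)
top part 0.61 [183. 270.  43.  25.] med [0.525 0.296 0.11 ] z [0.101 0.11  0.138] (array([524.6, 299.9]), array([88.9, 51.1]), 89.0)
top reel 0.82 [237. 156.  52.  52.] med [0.778 0.211 0.051] z [0.009 0.051 0.055] (array([787.1, 215.8]), array([108.9,  98.7]), 19.0)
side bench z [array([ 0.64
[... 791 characters left out ...]
, 100.8]), 2.0)
side part 0.77 [246. 384.  50.  45.] med [0.651 0.32  0.013] z [-0.     0.013  0.036] (array([657.2, 310.9]), array([60.3, 91.9]), 85.5)
side part 0.64 [377. 388.  50.  38.] med [0.404 0.251 0.011] z [-0.001  0.011  0.037] (array([406.8, 238.6]), array([82.8, 67.1]), 29.7)
side reel 0.9 [207. 324.  49.  54.] med [0.772 0.227 0.049] z [0.002 0.049 0.053] (array([779.2, 210.7]), array([107.9, 101.9]), 46.6)
side jar 0.78 [248. 261.  35.  46.] med [0.763 0.049 0.064] z [0.003 0.064 0.092] (array([806.3,  15.2]), array([ 64.7, 147.1]), 61.6)
side rack 0.83 [340. 187.  97. 138.] med [ 0.62  -0.124  0.091] z [0.003 0.091 0.176] (array([ 629.6, -276.2]), array([366. , 161.3]), 85.0)
```

Run:
```python
from h import *
p=np.load('topp0.npy')
a=cv2.resize(p[210:330,360:580],None,fx=3,fy=3); b=cv2.resize(p[210:330,60:260],None,fx=3,fy=3)
save('c0.png',a); save('c1.png',b)
```

```text
(no output)
```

View pics/c0.png

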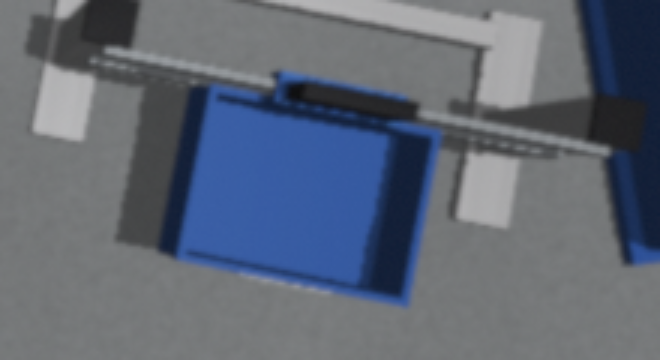

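View pics/c1.png

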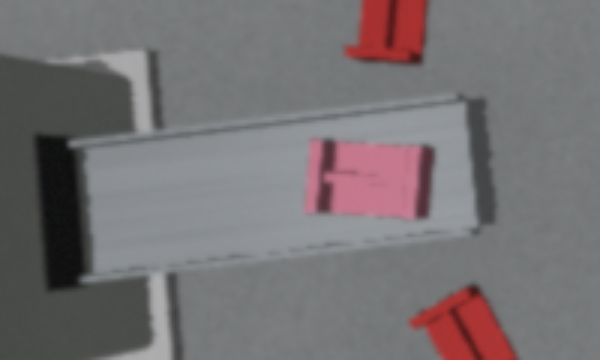

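The crops confirm both choices. The bin hangs with its black plate at crop (355,100), and the pink bracket lies in the tray with a full wall at each end. Next I get precise geometry.

Run:
```python
from h import *
cl={}
for n in ("top","side"):
    d=np.load(n+'0.npy'); p=np.load(n+'p0.npy').astype(int); P=cloud(n,d); P[d==0]=np.nan
    X,Y,Z=P[...,0],P[...,1],P[...,2]
    dark=p.max(-1)<60
    blue=(p[...,2]>p[...,0]+40)
    pink=(p[...,0]>p[...,1]+40)&(p[...,2]>p[...,1]+20)
    inb=(Y<-.12)&(Y>-.42)&(X>.4)&(X<.72)
    def rep(l,m):
        Q=P[m]; 
        if len(Q)>8: print(n,l,len(Q),np.round(Q.mean(0),4),rect(Q),'z',np.round(Q[:,2].mean(),4))
    rep('handle top',inb&(Z>.206)&(Z<.22)); rep('handle all',inb&(Z>.19)&(Z<.22))
    rep('rim',inb&blue&(Z>.143)&(Z<.157))
    rep('lip',inb&blue&(Z>.163)&(Z<.185))
    rep('bar',inb&~blue&~dark&(Z>.163)&(Z<.175))
    inm=(Y>.15)&(Y<.42)&(X>.44)&(X<.62)
    rep('tray all',inm&(Z>.09)&(Z<.126)); rep('floor',inm&(abs(Z-.1)<.005)&~pink)
    rep('walls',inm&(Z>.113)&(Z<.126)&~pink)
    rep('part top',inm&pink&(Z>.129)); rep('part',inm&pink&(Z>.103))
    if n=='top':
        m=inm&(abs(Z-.1)<.006)
        # end edge: min y per x-strip
        for x in np.arange(.48,.57,.01):
            s=m&(abs(X-x)<.005); print(round(x,2),np.round(Y[s].min() if s.any() else 0,4),end=' ')
        for y in np.arange(.22,.40,.04):
            s=inm&(Z>.112)&(Z<.128)&~pink&(abs(Y-y)<.01); print('y',round(y,2),np.round([X[s].min(),X[s].max()],4))
```

```text
top handle top 279 [ 0.5827 -0.2615  0.2127] (array([ 582.9, -262.2]), array([71. , 12.5]), 80.0) z 0.2127
top handle all 324 [ 0.5826 -0.26    0.2105] (array([ 583. , -262.2]), array([71. , 12.6]), 79.8) z 0.2105
top rim 660 [ 0.5218 -0.2524  0.1471] (array([ 526.8, -252.2]), array([151.4, 114.6]), 79.7) z 0.1471
top lip 170 [ 0.5871 -0.2547  0.1759] (array([ 586.9, -263.1]), array([81.9, 20.2]), 80.0) z 0.1759
top bar 448 [ 0.5873 -0.2722  0.1698] (array([ 596.8, -269. ]), array([310.5,  37.9]), 77.4) z 0.1698
top tray all 4149 [0.5232 0.3263 0.104 ] (array([522.8, 328.2]), array([ 94.2, 197.8]), 8.3) z 0.104
top floor 3037 [0.522  0.3332 0.1004] (array([521.9, 327.8]), array([ 93.2, 197. ]), 8.6) z 0.1004
top walls 519 [0.525  0.3185 0.1201] (array([522.8, 328.4]), array([ 94.2, 197.3]), 8.3) z 0.1201
top part top 94 [0.5242 0.2799 0.1353] (array([525. , 291.5]), array([68.5, 40.9]), 87.8) z 0.1353
top part 477 [0.5248 0.292  0.1148] (array([525.3, 291.5]), array([68.5, 41.9]), 87.5) z 0.1148
0.48 0.2962 0.49 0.224 0.5 0.2259 0.51 0.2267 0.52 0.2284 0.53 0.2288 0.54 0.2321 0.55 0.
[... 448 characters left out ...]
side lip 109 [ 0.5817 -0.2521  0.1718] (array([ 584.5, -262.4]), array([83.4, 20.8]), 80.6) z 0.1718
side bar 234 [ 0.5922 -0.2425  0.169 ] (array([ 592.3, -269.1]), array([308. ,  41.4]), 76.3) z 0.169
side tray all 4673 [0.5218 0.3313 0.104 ] (array([522.7, 324.7]), array([ 94.7, 193.4]), 8.2) z 0.104
side floor 3171 [0.521  0.3417 0.0994] (array([521.7, 320.7]), array([ 91.1, 185.7]), 8.1) z 0.0994
side walls 806 [0.5225 0.3193 0.119 ] (array([522.8, 325. ]), array([ 94.6, 192.7]), 8.1) z 0.119
side part top 207 [0.5247 0.2947 0.1351] (array([525. , 292.5]), array([72.9, 46.8]), 88.2) z 0.1351
side part 676 [0.5237 0.2891 0.1181] (array([525.5, 292.5]), array([72.8, 48.1]), 88.0) z 0.1181
```

Run:
```python
from h import *
d=np.load('top0.npy'); P=cloud('top',d)[d>0]
m=(P[:,1]<-.33)&(P[:,0]>.3)&(P[:,2]>.02)
Q=P[m]; m2=Q[:,2]>.185
print(Q[:,2].max(),Q.min(0), Q[m2].min(0),Q[m2].max(0), rect(Q[m2]))
```

```text
Traceback (most recent call last):
ValueError: zero-size array to reduction operation minimum which has no identity
```

Request:
{"op": "jog_arm", "data": {
  "force": 60,
  "series": [
    [0, [0.034, 0.0216, 0.005], [0, 0, 0.089]],
    [0, [0.034, 0.0216, 0.005], [0, 0, 0.089]],
    [0, [0.034, 0.0216, 0.005], [0, 0, 0.089]],
    [0, [0.034, 0.0216, 0.005], [0, 0, 0.089]],
    [0, [0.034, 0.0216, 0.005], [0, 0, 0.089]],
    [0, [0.034, 0.0216, 0.005], [0, 0, 0.089]]
  ]
}}

```text
clock: 1.55
position: [0.3816, -0.3905, 0.24]
tool_rot: [3.141, 0.0, 0.864]
wrist_force: [0.3, 0.1, -0.1]
gripper_width: 0.0854
```

Request:
{"op": "jog_arm", "data": {
  "series": [
    [0, [0.034, 0.0216, 0.005], [0, 0, 0.089]],
    [0, [0.034, 0.0216, 0.005], [0, 0, 0.089]],
    [0, [0.034, 0.0216, 0.005], [0, 0, 0.089]],
    [0, [0.034, 0.0216, 0.005], [0, 0, 0.089]],
    [0, [0.034, 0.0216, 0.005], [0, 0, 0.089]],
    [0, [0.031, 0.0205, 0.005], [0, 0, 0.087]],
    [0, [0, 0, 0], [0, 0, 0]],
    [0, [0, 0, 0], [0, 0, 0]]
  ]
}}

```text
clock: 2.55
position: [0.5812, -0.2629, 0.2695]
tool_rot: [-3.141, 0.0, 1.392]
wrist_force: [-0.1, -0.2, -0.0]
gripper_width: 0.0853
```

Run:
```python
from h import *
for n in ("top","side"):
    p,d=capture(n); save(n+'1.png',p)
o=observe();print(o['position'],o['tool_rot'],o['joints'])
```

```text
[ 0.58091703 -0.26332592  0.26970566] [-3.14122095e+00  2.77841942e-05  1.39138709e+00] [-4.98495209e-01  4.65553864e-01  1.33187675e+00 -1.46726241e-04
  1.34450627e+00 -3.19053021e-01]
```

View pics/side1.png

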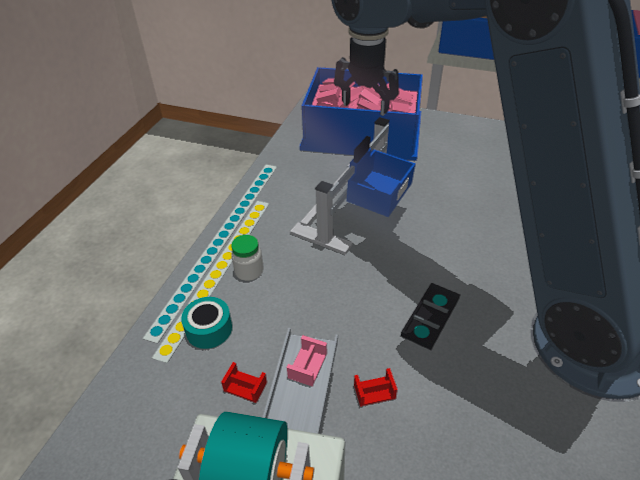

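The open fingers straddle the black plate from above (side view ~(365,100)). I descend and grip.

Request:
{"op": "jog_arm", "data": {
  "series": [
    [0, [0.0015, 0.001, -0.015], [0, 0, 0.004]],
    [0, [0, 0, -0.018], [0, 0, 0]],
    [0, [0, 0, -0.018], [0, 0, 0]],
    [0, [0, 0, -0.018], [0, 0, 0]],
    [0, [0, 0, -0.018], [0, 0, 0]],
    [0, [0, 0, 0], [0, 0, 0]],
    [120, [0, 0, 0], [0, 0, 0]],
    [255, [0, 0, 0], [0, 0, 0]],
    [255, [0, 0, 0], [0, 0, 0]],
    [255, [0, 0, 0], [0, 0, 0]],
    [255, [0, 0, 0], [0, 0, 0]],
    [255, [0, 0, 0], [0, 0, 0]]
  ]
}}

```text
clock: 4.15
position: [0.5836, -0.2619, 0.1833]
tool_rot: [3.14, 0.0, 1.397]
wrist_force: [3.0, -1.3, 2.9]
gripper_width: 0.0095
```

Request:
{"op": "jog_arm", "data": {
  "series": [
    [255, [0, 0, 0], [0, 0, 0]],
    [255, [0, 0, 0], [0, 0, 0]],
    [255, [0, 0, 0.006], [0, 0, 0]],
    [255, [0, 0, 0.01], [0, 0, 0]],
    [255, [0, 0, 0.012], [0, 0, 0]],
    [255, [0, 0, 0.015], [0, 0, 0]],
    [255, [0, 0, 0.015], [0, 0, 0]],
    [255, [0, 0, 0.012], [0, 0, 0]],
    [255, [0, 0, 0], [0, 0, 0]]
  ]
}}

```text
clock: 5.28
position: [0.5833, -0.2619, 0.254]
tool_rot: [3.14, 0.001, 1.397]
wrist_force: [-0.5, 0.3, -1.8]
gripper_width: 0.0098
```

Run:
```python
from h import *
for n in ("top","side"):
    p,d=capture(n); save(n+'2.png',p)
    P=cloud(n,d)
    for r in cut_out(n,"bin")[:1]:
        Q=P[r['region']&(d>0)]; print(n,r['conf'],np.percentile(Q[:,2],[2,20,50,98]))
```

```text
top 0.98 [0.15459204 0.15724302 0.15978254 0.28352287]
side 0.77 [0.1527957  0.15991064 0.18856553 0.26631383]
```

View pics/side2.png

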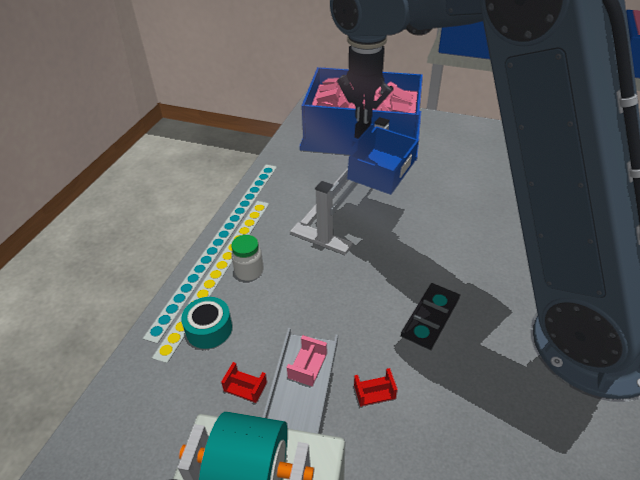

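The bin is off the rail and upright in the grip (side view (385,155)), with its underside about 155 mm up. I carry it over to a point in front of the tray, turning it so the handle is on the far side from the tray.

Request:
{"op": "jog_arm", "data": {
  "series": [
    [255, [-0.001, 0.012, 0], [0, 0, -0.04]],
    [255, [-0.0016, 0.022, 0], [0, 0, -0.078]],
    [255, [-0.0016, 0.022, 0], [0, 0, -0.078]],
    [255, [-0.0016, 0.022, 0], [0, 0, -0.078]],
    [255, [-0.0016, 0.022, 0], [0, 0, -0.078]],
    [255, [-0.0016, 0.022, 0], [0, 0, -0.078]],
    [255, [-0.0016, 0.022, 0], [0, 0, -0.078]],
    [255, [-0.0016, 0.022, 0], [0, 0, -0.078]],
    [255, [-0.0016, 0.022, 0], [0, 0, -0.078]],
    [255, [-0.0016, 0.022, 0], [0, 0, -0.078]],
    [255, [-0.0016, 0.022, 0], [0, 0, -0.078]],
    [255, [-0.0016, 0.022, 0], [0, 0, -0.078]]
  ]
}}

```text
clock: 6.98
position: [0.5642, -0.0071, 0.2523]
tool_rot: [-3.141, 0.001, 0.496]
wrist_force: [-0.2, -0.3, -1.6]
gripper_width: 0.01
```

Request:
{"op": "jog_arm", "data": {
  "series": [
    [255, [-0.0016, 0.022, 0], [0, 0, -0.078]],
    [255, [-0.0016, 0.022, 0], [0, 0, -0.078]],
    [255, [-0.0016, 0.022, 0], [0, 0, -0.078]],
    [255, [-0.0016, 0.022, 0], [0, 0, -0.078]],
    [255, [-0.001, 0.014, 0], [0, 0, -0.04]],
    [255, [0, 0, 0], [0, 0, 0]],
    [255, [0, 0, 0], [0, 0, 0]]
  ]
}}

```text
clock: 7.85
position: [0.557, 0.0937, 0.2526]
tool_rot: [3.141, 0.0, 0.148]
wrist_force: [-0.4, -0.0, -2.1]
gripper_width: 0.0101
```

Run:
```python
from h import *
for n in ("top","side"):
    p,d=capture(n); save(n+'3.png',p); np.save(n+'3.npy',d); np.save(n+'p3.npy',p)
    P=cloud(n,d)
    for r in cut_out(n,"bin")[:1]:
        Q=P[r['region']&(d>0)]; print(n,r['conf'],np.percentile(Q[:,2],[2,20,50,98]),rect(Q))
```

```text
top 0.91 [0.15265859 0.1554994  0.15798943 0.21977475] (array([492. , 141.3]), array([ 39.1, 117.8]), 8.3)
side 0.58 [0.15300088 0.15764611 0.18553071 0.27665669] (array([593.6,  20.1]), array([193.8, 403.5]), 12.9)
```

View pics/top3.png

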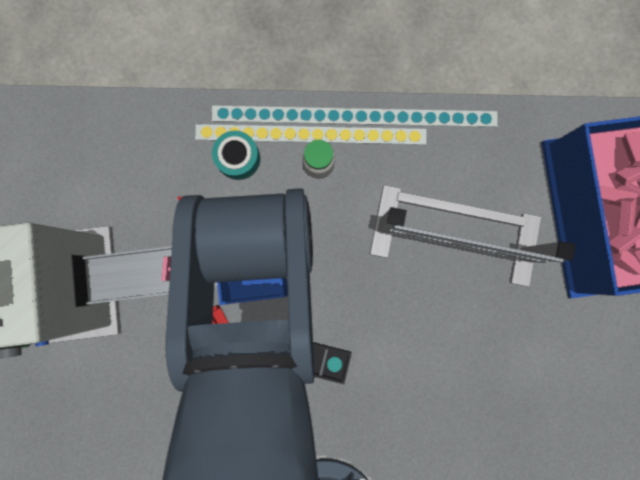

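View pics/side3.png

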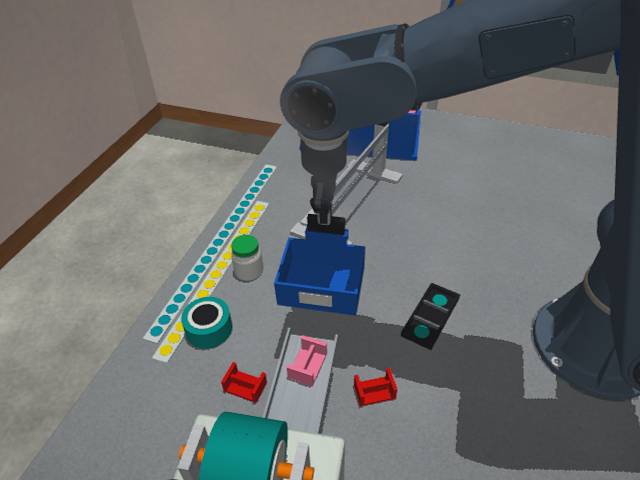

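The bin hangs level and turned, with its label side facing the tray mouth (side view (320,275)). It is clear of the tray, reel and jar. I lower it, slide it the last stretch just above the bench, and set it down.

Request:
{"op": "jog_arm", "data": {
  "series": [
    [255, [0, 0, -0.012], [0, 0, 0]],
    [255, [0, 0, -0.02], [0, 0, 0]],
    [255, [0, 0, -0.02], [0, 0, 0]],
    [255, [0, 0, -0.02], [0, 0, 0]],
    [255, [0, 0, -0.02], [0, 0, 0]],
    [255, [0, 0, -0.02], [0, 0, 0]],
    [255, [0, 0, -0.02], [0, 0, 0]],
    [255, [0, 0, -0.012], [0, 0, 0]],
    [255, [0, 0, -0.002], [0, 0, 0]],
    [255, [0, 0, 0], [0, 0, 0]]
  ]
}}

```text
clock: 9.3
position: [0.5573, 0.0942, 0.1071]
tool_rot: [3.142, -0.001, 0.147]
wrist_force: [0.4, 0.2, -2.0]
gripper_width: 0.0098
```

Run:
```python
from h import *
for n in ("side",):
    p,d=capture(n); save(n+'4.png',p)
    P=cloud(n,d)
    for r in cut_out(n,"bin")[:1]:
        Q=P[r['region']&(d>0)]; print(n,r['conf'],np.percentile(Q[:,2],[2,20,50,98]),rect(Q))
        Q=Q[(Q[:,2]<.078)&(Q[:,2]>.055)]; print(rect(Q))
```

```text
side 0.81 [0.00766547 0.01120327 0.03475212 0.13303682] (array([547.1, 139.3]), array([150.5, 222.1]), 7.5)
(array([546.2, 150.4]), array([150.7, 118.3]), 8.2)
```

View pics/side4.png

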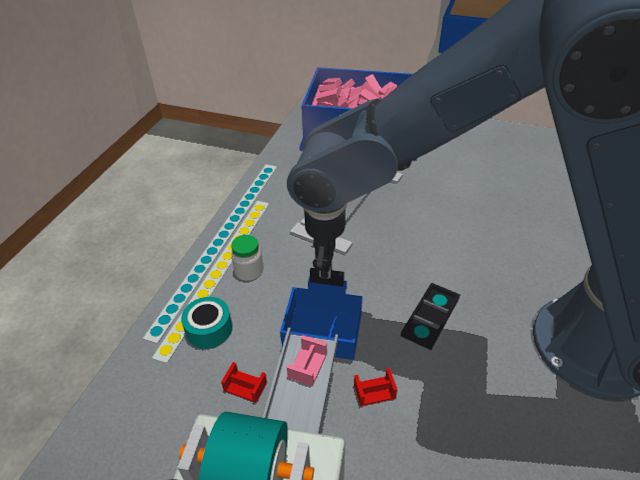

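Request:
{"op": "jog_arm", "data": {
  "series": [
    [255, [-0.0008, 0.0055, 0], [0, 0, 0]],
    [255, [-0.0014, 0.009, 0], [0, 0, 0]],
    [255, [-0.0014, 0.009, 0], [0, 0, 0]],
    [255, [-0.0014, 0.009, 0], [0, 0, 0]],
    [255, [0, 0, 0], [0, 0, 0]],
    [255, [0, 0, -0.003], [0, 0, 0]],
    [255, [0, 0, -0.003], [0, 0, 0]],
    [255, [0, 0, -0.001], [0, 0, 0]],
    [255, [0, 0, 0], [0, 0, 0]]
  ]
}}

```text
clock: 10.52
position: [0.5527, 0.1261, 0.1003]
tool_rot: [3.141, -0.001, 0.146]
wrist_force: [-0.2, -3.0, 6.1]
gripper_width: 0.0097
```

The wrist force went from -2 to +6 N, so the bin has touched down. I release and rise.

Request:
{"op": "jog_arm", "data": {
  "series": [
    [200, [0, 0, 0], [0, 0, 0]],
    [120, [0, 0, 0], [0, 0, 0]],
    [0, [0, 0, 0], [0, 0, 0]],
    [0, [0, 0, 0], [0, 0, 0]],
    [0, [0, 0, 0], [0, 0, 0]],
    [0, [0, 0, 0.015], [0, 0, 0]],
    [0, [0, 0, 0.025], [0, 0, 0]],
    [0, [0, 0, 0.03], [0, 0, 0]],
    [0, [0, 0, 0.03], [0, 0, 0]],
    [0, [0, 0, 0.02], [0, 0, 0]],
    [0, [0, 0, 0], [0, 0, 0]]
  ]
}}

```text
clock: 11.9
position: [0.5528, 0.1268, 0.2219]
tool_rot: [3.142, -0.004, 0.147]
wrist_force: [-0.5, 0.4, -1.0]
gripper_width: 0.0852
```

Run:
```python
from h import *
for n in ("side",):
    p,d=capture(n); save(n+'5.png',p)
    P=cloud(n,d)
    for nm in ("bin","part"):
      for r in cut_out(n,nm)[:1]:
        Q=P[r['region']&(d>0)]; print(n,nm,r['conf'],np.percentile(Q[:,2],[2,20,50,98]),rect(Q))
        if nm=='bin':
            q=p.astype(int)[r['region']&(d>0)]; b=q[:,2]>q[:,0]+40
            F=Q[b&(Q[:,2]<.02)]; print('floor',len(F),np.linalg.lstsq(np.c_[F[:,:2],np.ones(len(F))],F[:,2],rcond=None)[0], F[:,2].mean())
            for lo,hi in((.058,.07),(.115,.135)): print(rect(Q[(Q[:,2]<hi)&(Q[:,2]>lo)]))
o=observe();print(o['position'],o['tool_rot'],o['joints'])
```

```text
side bin 0.91 [0.00135855 0.00520433 0.04037485 0.12701044] (array([553.4, 159.6]), array([168.9, 252.5]), 9.7)
floor 1387 [-0.00288948 -0.00675598  0.00887408] 0.0062824592686426
(array([541.9, 179.3]), array([150.9, 127.8]), 8.6)
(array([541.4, 200.8]), array([ 93.8, 168.9]), 8.6)
side part 0.96 [0.00323061 0.0066944  0.01216845 0.03666188] (array([409.1, 245.7]), array([70.9, 56.9]), 30.8)
[0.55162859 0.12665807 0.2190908 ] [3.14158858e+00 1.17532274e-03 1.46818695e-01] [ 1.43448974e-01  3.71025595e-01  1.59816328e+00 -8.70785856e-06
  1.17357908e+00  1.56742998e+00]
```

View pics/side5.png

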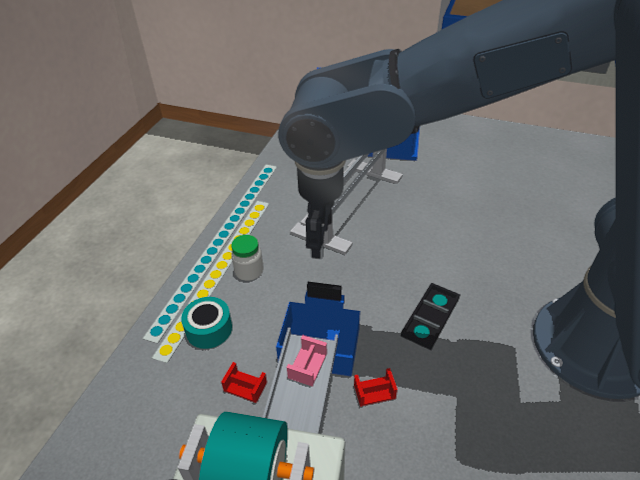

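The bin stands flat: the floor slope is under 0.4° and its centre is at about (0.542, 0.183), roughly 47 mm from the mouth. The part is still in the tray. Now I move behind the part with the tool turned across the tray.

Request:
{"op": "jog_arm", "data": {
  "series": [
    [190, [-0.0029, 0.0192, 0], [0, 0, 0.131]],
    [190, [-0.0029, 0.0192, 0], [0, 0, 0.131]],
    [190, [-0.0029, 0.0192, 0], [0, 0, 0.131]],
    [190, [-0.0029, 0.0192, 0], [0, 0, 0.131]],
    [190, [-0.0029, 0.0192, 0], [0, 0, 0.131]],
    [190, [-0.0029, 0.0192, 0], [0, 0, 0.131]],
    [190, [-0.0029, 0.0192, 0], [0, 0, 0.131]],
    [190, [-0.0029, 0.0192, 0], [0, 0, 0.131]],
    [190, [-0.0029, 0.0192, 0], [0, 0, 0.131]],
    [190, [-0.0029, 0.0192, 0], [0, 0, 0.131]],
    [190, [-0.0029, 0.0192, 0], [0, 0, 0.131]],
    [190, [-0.0029, 0.0192, 0], [0, 0, 0.131]]
  ]
}}

```text
clock: 13.55
position: [0.5168, 0.3575, 0.2186]
tool_rot: [-3.14, 0.001, 1.723]
wrist_force: [0.5, -0.5, -0.3]
gripper_width: 0.0219
```

Request:
{"op": "jog_arm", "data": {
  "series": [
    [190, [0, 0, 0], [0, 0, 0]],
    [190, [0, 0, -0.02], [0, 0, 0]],
    [190, [0, 0, -0.02], [0, 0, 0]],
    [190, [0, 0, 0], [0, 0, 0]]
  ]
}}

```text
clock: 14.05
position: [0.5166, 0.3559, 0.1781]
tool_rot: [-3.138, 0.002, 1.716]
wrist_force: [-0.1, -0.4, 0.4]
gripper_width: 0.0218
```

Run:
```python
from h import *
p,d=capture("side"); save('side6.png',p)
save('c6.png',cv2.resize(p[230:440,200:440],None,fx=3,fy=2.8))
p,d=capture("top"); save('top6.png',p)
o=observe();print(o['position'],o['tool_rot'],o['joints'],o['gripper_width'])
```

```text
[0.51752896 0.35672006 0.18018368] [3.14156544e+00 7.57007118e-05 1.71692605e+00] [ 5.29482281e-01  5.22103687e-01  1.46560013e+00 -8.79162614e-05
  1.15389191e+00  3.83388161e-01] 0.021660667309195695
```

View pics/side6.png

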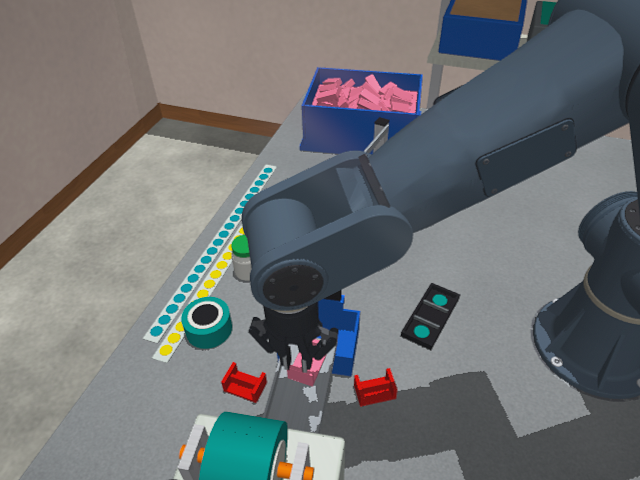

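View pics/top6.png

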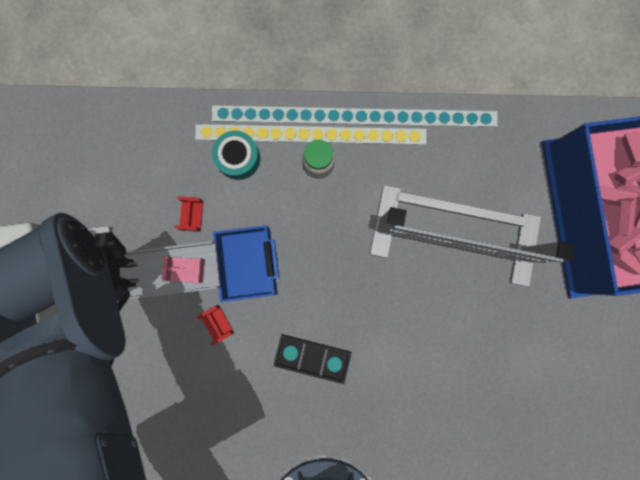

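The fingers are over the tray behind the part, with the part at top view (183,269) and the bin squarely at the mouth (246,263). I lower them to about 10 mm above the tray floor.

Request:
{"op": "jog_arm", "data": {
  "series": [
    [190, [0, 0, -0.018], [0, 0, 0]],
    [190, [0, 0, -0.018], [0, 0, 0]],
    [190, [0, 0, -0.018], [0, 0, 0]],
    [190, [0, 0, -0.01], [0, 0, 0]],
    [190, [0, 0, -0.006], [0, 0, 0]],
    [190, [0, 0, 0], [0, 0, 0]]
  ]
}}

```text
clock: 14.9
position: [0.5173, 0.3571, 0.1096]
tool_rot: [-3.141, 0.0, 1.719]
wrist_force: [0.5, 0.0, -0.9]
gripper_width: 0.0221
```

Request:
{"op": "jog_arm", "data": {
  "series": [
    [190, [0.0007, -0.005, 0], [0, 0, 0]],
    [190, [0.0007, -0.005, 0], [0, 0, 0]],
    [190, [0.0007, -0.005, 0], [0, 0, 0]],
    [190, [0.0007, -0.005, 0], [0, 0, 0]],
    [190, [0.0007, -0.005, 0], [0, 0, 0]],
    [190, [0.0007, -0.005, 0], [0, 0, 0]],
    [190, [0.0007, -0.005, 0], [0, 0, 0]],
    [190, [0.0007, -0.005, 0], [0, 0, 0]]
  ]
}}

```text
clock: 15.9
position: [0.5229, 0.3168, 0.1098]
tool_rot: [3.142, -0.0, 1.719]
wrist_force: [-1.0, 0.3, -0.2]
gripper_width: 0.0219
```

Run:
```python
from h import *
p,d=capture("top"); save('c7.png',cv2.resize(p[200:330,60:300],None,fx=3,fy=3))
P=cloud("top",d); q=p.astype(int)
pink=(q[...,0]>q[...,1]+40)&(q[...,2]>q[...,1]+20)&(P[...,2]>.103)&(P[...,1]>.1)&(P[...,1]<.4)&(abs(P[...,0]-.52)<.06)&(d>0)
Q=P[pink]; print(rect(Q),Q.min(0),Q.max(0))
o=observe();print(o['position'],o['wrist_force'])
```

```text
(array([535.7, 267. ]), array([44.1, 61.8]), 7.4) [0.51026479 0.23401791 0.10448134] [0.56018639 0.2951479  0.14093431]
[0.52303356 0.31629285 0.10975837] [ 0.5806529  -0.01716063  0.09240314]
```

View pics/c7.png

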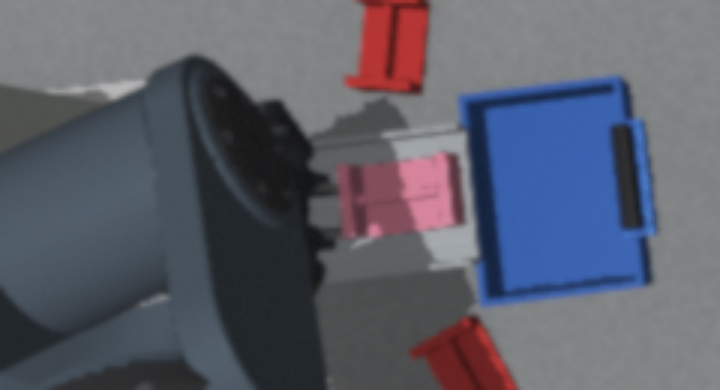

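The part has squared up to the tray (crop (400,190)) and slides straight. I keep pushing.

Request:
{"op": "jog_arm", "data": {
  "series": [
    [190, [0.0007, -0.005, 0], [0, 0, 0]],
    [190, [0.0007, -0.005, 0], [0, 0, 0]],
    [190, [0.0007, -0.005, 0], [0, 0, 0]],
    [190, [0.0007, -0.005, 0], [0, 0, 0]],
    [190, [0.0007, -0.005, 0], [0, 0, 0]],
    [190, [0.0007, -0.005, 0], [0, 0, 0]],
    [190, [0.0007, -0.005, 0], [0, 0, 0]],
    [190, [0.0007, -0.005, 0], [0, 0, 0]],
    [190, [0.0007, -0.005, 0], [0, 0, 0]],
    [190, [0.0007, -0.005, 0], [0, 0, 0]],
    [190, [0, 0, 0], [0, 0, 0]]
  ]
}}

```text
clock: 17.32
position: [0.5299, 0.2667, 0.1097]
tool_rot: [-3.141, 0.0, 1.718]
wrist_force: [0.3, 0.4, 0.6]
gripper_width: 0.0221
```

Run:
```python
from h import *
p,d=capture("top"); save('c8.png',cv2.resize(p[200:330,60:300],None,fx=3,fy=3))
P=cloud("top",d); q=p.astype(int)
pink=(q[...,0]>q[...,1]+40)&(q[...,2]>q[...,1]+20)&(P[...,1]>.05)&(P[...,1]<.4)&(abs(P[...,0]-.53)<.07)&(d>0)
Q=P[pink]; print(rect(Q),Q.min(0),Q.max(0))
o=observe();print(o['position'],o['wrist_force'])
```

```text
(array([547.7, 203.9]), array([52.6, 39.4]), 7.8) [0.51996415 0.18231664 0.00383916] [0.57224841 0.22617147 0.13646961]
[0.52988556 0.26693665 0.10974448] [-0.55342451  0.13783477  0.11932894]
```

View pics/c8.png

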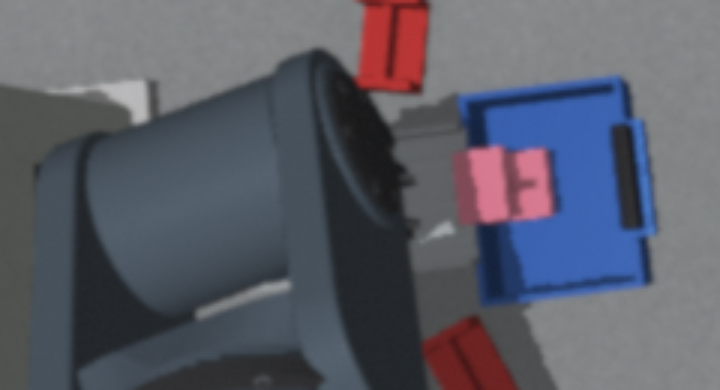

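The part has tipped over the edge (crop (505,185)). It may be falling or may have stopped leaning, so I wait briefly and look from the side.

Request:
{"op": "jog_arm", "data": {
  "series": [
    [190, [0, 0, 0], [0, 0, 0]],
    [190, [0, 0, 0], [0, 0, 0]],
    [190, [0, 0, 0], [0, 0, 0]]
  ]
}}

```text
clock: 17.75
position: [0.5298, 0.2672, 0.1098]
tool_rot: [-3.142, 0.0, 1.719]
wrist_force: [0.6, -0.7, -0.3]
gripper_width: 0.0215
```

```bash
cat > chk.py <<'E'
from h import *
import sys
k=sys.argv[1]; ims=[]
for n in ("top","side"):
    p,d=capture(n); P=cloud(n,d); q=p.astype(int)
    pink=(q[...,0]>q[...,1]+40)&(q[...,2]>q[...,1]+20)&(P[...,1]>.05)&(P[...,1]<.4)&(abs(P[...,0]-.53)<.08)&(d>0)
    Q=P[pink]
    if len(Q)>5: print(n,len(Q),rect(Q),Q.min(0),Q.max(0),'z',np.percentile(Q[:,2],[5,50,95]))
    c=p[200:330,100:300] if n=="top" else p[250:380,230:430]
    ims.append(cv2.resize(c,None,fx=2,fy=3 if 0 else 2))
save(k+'.png',np.hstack(ims))
o=observe();print(o['position'],o['wrist_force'],o['clock'])
E
python3 chk.py c9
```

```text
top 430 (array([544.2, 209.6]), array([47.7, 35. ]), 8.4) [0.52009142 0.18980793 0.00220243] [0.56846135 0.22992933 0.08266301] z [0.01320741 0.0770258  0.08003537]
side 95 (array([543.8, 201.6]), array([ 39. , 136.2]), 22.0) [0.50556541 0.14229014 0.00201982] [0.58739061 0.26056064 0.16583096] z [0.07332562 0.07693708 0.1539164 ]
[0.52986    0.26719836 0.10979693] [ 0.23018921  0.89855117 -0.12523577] 17.85
```

View pics/c9.png

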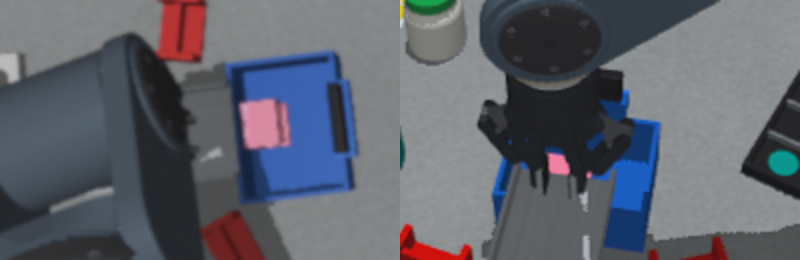

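The part has fallen in and stands on end against the bin's near wall. Its top is at 77 mm, so its centre is about 41 mm up, below the rim. I retreat straight up and check again.

Request:
{"op": "jog_arm", "data": {
  "series": [
    [190, [0, 0.005, 0.01], [0, 0, 0]],
    [190, [0, 0, 0.025], [0, 0, 0]],
    [190, [0, 0, 0.03], [0, 0, 0]],
    [190, [0, 0, 0.03], [0, 0, 0]],
    [190, [0, 0, 0.03], [0, 0, 0]],
    [190, [-0.03, 0, 0.03], [0, 0, 0]],
    [190, [-0.03, 0, 0.02], [0, 0, 0]],
    [190, [-0.03, 0, 0], [0, 0, 0]],
    [190, [-0.03, 0, 0], [0, 0, 0]],
    [190, [0, 0, 0], [0, 0, 0]],
    [190, [0, 0, 0], [0, 0, 0]],
    [190, [0, 0, 0], [0, 0, 0]]
  ]
}}

```text
clock: 19.35
position: [0.4105, 0.2722, 0.2848]
tool_rot: [3.142, 0.0, 1.718]
wrist_force: [-0.8, -0.2, 0.7]
gripper_width: 0.0218
```

```bash
python3 chk.py c10
cat > fin.py <<'E'
from h import *
for n in ("top","side"):
    p,d=capture(n); P=cloud(n,d); save(n+'9.png',p)
    for nm in ("bin","reel","jar"):
      for r in cut_out(n,nm)[:1]:
        Q=P[r['region']&(d>0)]; print(n,nm,round(r['conf'],2),np.round(np.median(Q,0),3),rect(Q))
        if nm=='bin':
            q=p.astype(int)[r['region']&(d>0)]; b=q[:,2]>q[:,0]+40
            F=Q[b&(Q[:,2]<.02)]; print('floor',len(F),np.linalg.lstsq(np.c_[F[:,:2],np.ones(len(F))],F[:,2],rcond=None)[0], F[:,2].mean())
            print('rim',rect(Q[(Q[:,2]<.07)&(Q[:,2]>.058)]))
E
python3 fin.py
```

```text
top 413 (array([544.1, 209.5]), array([47.3, 35.2]), 8.0) [0.52004839 0.1898887  0.00873803] [0.56849586 0.22937647 0.08181667] z [0.01333978 0.07726178 0.0798277 ]
side 252 (array([556.6, 177.9]), array([50. , 87.6]), 23.9) [5.19856877e-01 1.36403306e-01 4.59281541e-04] [0.59131346 0.21760602 0.08038517] z [0.00577751 0.07611101 0.07857374]
[0.41036446 0.2720735  0.28462315] [ 0.45973082 -0.64167785  0.25962332] 19.45
top bin 0.84 [0.542 0.179 0.007] (array([543.2, 185.1]), array([152.7, 146.1]), 8.5)
floor 2203 [0.00123384 0.0079707  0.00357511] 0.005716159307431963
rim (array([542.9, 177.2]), array([149.7, 129.3]), 8.3)
top reel 0.93 [0.778 0.211 0.051] (array([782.6, 214. ]), array([98.9, 97.9]), 0.6)
top jar 0.64 [0.763 0.03  0.089] (array([782.4,  30.9]), array([86.8, 74.7]), 13.5)
side bin 0.81 [0.536 0.135 0.045] (array([556. , 139.3]), array([167.2, 266. ]), 8.3)
floor 1094 [0.00789762 0.0043083  0.00198698] 0.006831510378269762
rim (array([541.1, 183.4]), array([151.1, 119.2]), 8.7)
side reel 0.79 [0.772 0.227 0.049] (array([782.1, 215.1]), array([ 97.6, 100.3]), 47.8)
side jar 0.65 [0.763 0.048 0.064] (array([798.9, -10.9]), array([ 70.9, 169.6]), 31.7)
```

View pics/c10.png

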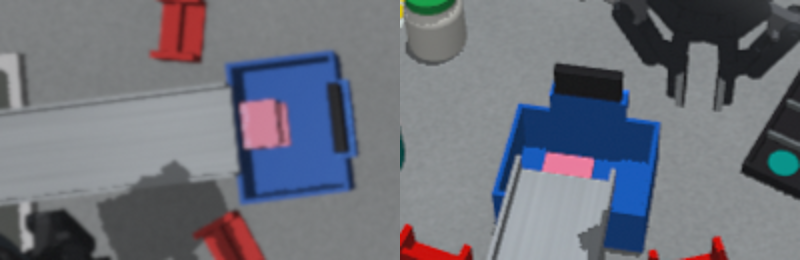

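The tray is empty and the part stands still inside the upright bin at the mouth. The reel has not moved, and the arm is clear.

```bash
python3 -c "
from bench import hand_in; print(hand_in())"
```

```text
the job is handed in; nothing more can be done
None
```

The job is done and handed in at about 19.7 s of the 48 s; no verdict was reported. I lifted the bin off the rail by its handle plate, turned it so the handle faces away from the tray, and set it down under the tray's open end. I then pushed the pink part off the end of the tray with half-open fingers, and it fell into the bin.

**Bin:** It stands flat, with the floor tilted less than 0.01 rad. Its centre is at about (0.542, 0.183), roughly 47 mm from the middle of the tray's open end, against the 130 mm allowed.

**Part:** It did not land flat but stands on end against the near wall. Its top is at about 77 mm, so its centre is about 41 mm up, under the 65 mm rim, and about 26 mm from the bin's centre. It was in the same place in two looks 1.6 s apart.

**Reel, jar and arm:** The reel was within a few millimetres of its starting position, and the jar's measurements from the side were unchanged. The gripper was clear of everything.

**Disagreements:**
- The gripper read about 10 mm on the 12 mm handle plate, but the grip held.
- The part network sometimes ranked a red bracket first, so I picked the pink part by colour.
- The two cameras' bin centres differ by about 6 mm along the tray, because the top view's rim points are biased.

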